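Set the battery tester's load lever by clicks and start the test

ROBOT

A 6-joint arm with a two-finger parallel gripper is mounted at the origin on the work surface. World frame = base frame: x ahead of the robot, y to its left, z up, the work surface at z = 0. Lengths are in m, angles in rad, forces in N, time in s.
With the tool pointing down it reaches from about 0.35 to 0.975 m from the base axis. Payload 17.4 kg.
Tool frame: the origin (TCP) lies midway between the tips of the shut fingers; the grasp point (between the pads) lies 19 mm behind it; z points along the fingers, y is the line along which they close (so a half turn about z gives the same grasp; the last joint's range is limited). The gripper opens to 85 mm and grips with 20 to 120 N. Pads are 22 mm wide; open, the fingers measure 114 mm over their backs; the gripper's body (76 mm by 85 mm) begins 54 mm behind the grasp point. The pads swing forward as they close: fully open they stand 13 mm farther back than shut.
Start: joints at [-1.153, 0.116, 1.442, -0, 1.584, -0.038], TCP at [0.297, -0.606, 0.231] pointing down, gripper open.
Joint ranges: [-2.83, 2.83], [-0.83, 2.19], [0.07, 2.5], [-1.14, 4.28], [0.01, 3], [-2.97, 2.97]. Speed limits (rad/s): [1.89, 1.89, 2.22, 3.14, 3.14, 3.14].

INTERFACE

Orientations are given as a 3x3 rotation matrix whose columns are the frame's x, y, z axes.
In Python, from cell import state, capture, job_done gives the robot as it stands.
- The arm moves only by the tool step_arm, never from a script. Its argument "increments" is a list of rows, each a list of 7 numbers: the shift along the world's x, y, z in cm, then the turn, a rotation vector about the world's x, y, z in rad, then the finger opening in cm, from 0 to 8.54. A call has 1 to 12 rows; each row shifts and turns the commanded pose from where the row before left it; what a row does not reach is not made up. A row lasts 1/8 s, in which the tool goes at most 62.5 mm and 10.7 degrees, less where a joint would pass 70% of its speed; a pose out of reach is approached as far as the arm can. A call is refused whole if a number of a shift passes 6.25 or a number of a turn 0.188, either way. A call with a gripper value outside its range is refused whole. The fingers move at their own pace and stop on an object; "newtons" is the grip in N (left out, the last holds). Time passes only in rows, so rows that do not move let the fingers close. It gives the time, the measured TCP pose, the force, the opening and the grip force at its end, in the units of the state.
- state(): the state, without advancing time (a new reading comes with each control period).
- capture(name): name is "scene" or "top" or "wrist"; returns a dict with "frame" (480x640x3 uint8, red, green, blue), "z_map" (480x640 float32, m along the optical axis (not along the pixel's ray), 0 where there is no reading), "fx", "fy", "cx", "cy" (pixels), "R" (3x3) and "t" (3): a world point X has camera coordinates R X + t; the wrist camera has in their place "tool_from_camera" (4x4, takes a point from camera to tool coordinates, whose origin is the TCP and whose axes are the flange's). Camera axes: x right, y down, z forward; pixel columns grow to the right and rows downward; lengths in m; the calibration is good to about 2 mm. A picture is of the moment at which its call begins: read the wrist's pose just before it.
- job_done(): hands the job in; it is judged then, once.
The state is a dict: "time_s": time; "q": joint angles; "joint_vel": joint speeds; "tau": joint torques, N m; "tcp_pos": TCP position; "eef_rot": TCP orientation; "force": force on the tool from outside, world axes, zero at the start; "torque": the same for the moment, N m; "finger_gap": finger opening in m; "gripper_force": force on a finger pad.
Only numpy, scipy, OpenCV 4.12 (cv2) and the standard library are available. Lean on these libraries where they do the work, as an engineer would, in place of code of your own. Each camera call takes 0.05 s, during which the arm holds its last target. There are 200 camera calls.

TASK

On the battery tester (the grey box with the battery pack in its cradle), push the load lever from its off stop through the clicks and stop at the third click, without letting it run past, and let it rest there; then press the round start button down and let go. Use the fingertips or the outside of the fingers only: do not pinch the lever, and leave the battery pack, the screw pot, the screwdriver and the screw tray lying where they are.

Things in the scene. Friction and masses are not known exactly. Their poses are not given: they have to be found in the camera images.
- tester: The battery tester: a fixed grey box, 190 x 280 mm (its x by y), flat bare-metal top 60 mm above the desk. Origin: centre of its underside, z up. On the left or right half of the desk, turned somewhat; its -x side faces the robot. Along its +x edge, from x = 33 mm on, a battery cradle 16 mm high. The top is bare from its y = -140 mm edge up to the lever at its off stop.
- lever_top (a point): Centre of the top face of the load lever, an upright black block 22 mm (tester x) by 16 mm (tester y, its direction of travel) that stands 31 mm above the tester's top. At the off stop it is at x = -30, y = -85 mm in the tester's frame.
- lever (a joint): Travel of the lever, m, along the tester's +y (towards the button). 0 = off stop, where it starts; hard stop 0.070. Notches every 14 mm, a tick mark beside each: first click 0.014, second 0.028, third 0.042, then 0.056, 0.070. The ridge half-way between two takes 4 to 5 N; past it the lever jumps ahead of the finger into the next notch and stays. At 0.03 m/s or less it skips none.
- start_top (a point): Centre of the top of the start button, the only button: a round plain grey cap 28 mm across that stands 22 mm above the tester's top, 10 mm proud of its black ring (44 mm across). At x = -30, y = +100 mm in the tester's frame.
- start (a joint): How far the start button is pressed, m: 0 = up, 0.006 = fully down. Sprung: starts moving at about 1.5 N, fully down at 5 N, comes back up when released. It counts as pressed beyond 0.004.
- pack: Loose black laptop battery pack, 46 x 200 x 20 mm, lying in the tester's cradle along tester y (origin: centre of its underside). Leave alone.
- screw_pot: Loose white round pot, 38 mm across, 26 mm high, on the tester's top near tester x = -68, y = +42 mm (origin: centre of its underside). Leave alone.
- driver: Loose screwdriver, 150 mm long, 26 mm thick handle, lying on the opened laptop. Origin: middle of its length at the underside. Leave alone.
- laptop: Opened laptop, a fixed slab 220 x 300 x 19 mm on the other half of the desk (origin: centre of its underside).
- screw_tray: Loose black divided tray, 60 x 70 x 18 mm, lying on the opened laptop (origin: centre of its underside). Leave alone.

How it is judged:
On the way, in this order (a step that is already met when the one before it is completed fails the run):
1. the lever rests at the third click (value of joint lever between 0.038 and 0.046 m and velocity of joint lever between -0.01 and 0.01 m/s), for 0.2 s.
2. the start button is pressed down with the lever at the third click (value of joint lever between 0.038 and 0.046 m and value of joint start above 0.004 m), for 0.02 s.
At the end, for the whole second after the job is handed in: The lever rests at the third click (42 mm, within 4 mm), the start button has been pressed (beyond 4 mm) and is up again (under 1.5 mm), the battery pack and the screw pot are within 15 mm, and the screwdriver and the screw tray within 20 mm, of where they were (value of joint lever between 0.038 and 0.046 m and value of joint start below 0.0015 m and distance of each of pack, screw_pot from where it was at the start of the episode below 0.015 m and distance of each of driver, screw_tray from where it was at the start of the episode below 0.02 m); the robot touches nothing.
It fails at once if the lever runs on past the third click, over the next ridge (beyond 49.5 mm) (value of joint lever above 0.0495 m).
It fails at once if the start button is pressed before the lever is at the third click (value of joint start above 0.003 m and value of joint lever below 0.038 m).
It fails at once if the lever is pinched: fingers press on two opposite sides of it at once, more than 1 N on each ((contact force between the fingers and lever_c1 above 1 N and contact force between the fingers and lever_c2 above 1 N) or (contact force between the fingers and lever_c3 above 1 N and contact force between the fingers and lever_c4 above 1 N)).
It fails at once if the battery pack or the screw pot is lifted or shifted by more than 15 mm (distance of any of pack, screw_pot from where it was at the start of the episode above 0.015 m).
It fails at once if the screwdriver or the screw tray is lifted or shifted by more than 20 mm (distance of any of driver, screw_tray from where it was at the start of the episode above 0.02 m).
It also fails if it takes over 54 s, if anything falls off the work surface, if the arm or the gripper's body presses on something with over 40 N, if the wrist force passes 120 N, or if a joint passes its speed limit or range.

## Working session

There is one attempt and no reset: what is moved stays moved. The work goes in short steps, Python scripts to look and compute and a tool call to move; the robot and the scene stay as the last step left them, time stands still between calls to the robot, and variables do not carry over. Pictures are saved under pics/ and viewed, at most 10 in all, crops included, and the job is handed in when it is done.

Besides the shell and the picture viewer there is one more tool, called after "Request:" in YAML: its name, and indented under it one key for each argument. step_arm: Moves the arm, as the interface text tells. Its arguments: {"type":"object","properties":{"increments":{"type":"array","items":{"type":"array","items":{"type":"number"}}},"newtons":{"type":"number"}},"required":["increments"]}

```bash
mkdir -p pics; ls
python3 - <<'E'
from cell import state,capture
import cv2,numpy as np,pickle
s=state();print(s['time_s'],s['tcp_pos'],s['eef_rot'],s['finger_gap'],s['force'])
a={n:capture(n) for n in('scene','top')}
pickle.dump(a,open('a.pkl','wb'))
for n in a: print(n,a[n]['R'],a[n]['t'],a[n]['fx'])
cv2.imwrite('pics/top.png',a['top']['frame'][:,:,::-1])
cv2.imwrite('pics/scene.png',a['scene']['frame'][:,:,::-1])
E
```

```text
pics
0.0 [ 0.29702295 -0.60592507  0.23056051] [[ 8.97908740e-01  4.40181384e-01 -4.94228464e-04]
 [ 4.40181661e-01 -8.97908137e-01  1.04023474e-03]
 [ 1.41202079e-05 -1.15158617e-03 -9.99999337e-01]] 0.08529762579494402 [-0.26596946 -1.09003669  0.4879264 ]
scene [[ 0.68895216  0.72465155 -0.01500189]
 [ 0.58241072 -0.56580188 -0.58366599]
 [-0.43144256  0.39338069 -0.81185525]] [-0.39651419 -0.25702654  1.19037837] 509.54718113171504
top [[-0.02613409 -0.99953419 -0.01576101]
 [-0.98258685  0.02858593 -0.18359176]
 [ 0.18395678  0.01068856 -0.98287622]] [0.02693252 0.5448346  1.07893346] 611.6175312433362
```

View pics/top.png

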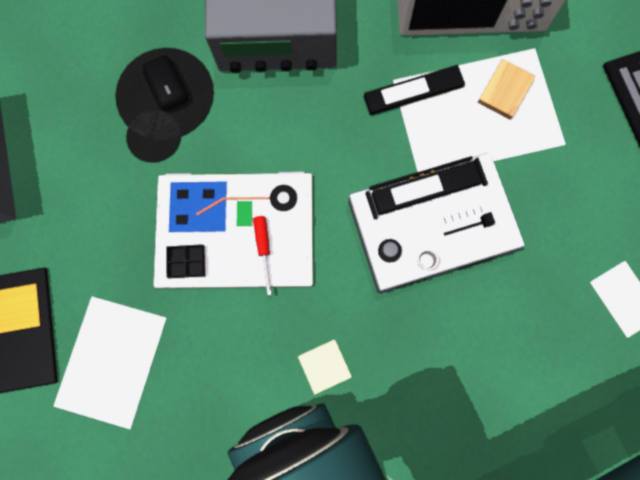

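View pics/scene.png

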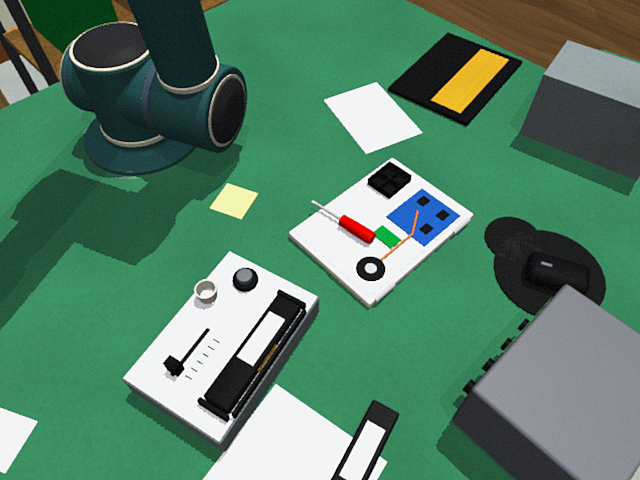

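The top view shows the tester at the right: lever at about (488,219), start button (390,250), pot (428,260). The laptop is at the left.

```bash
cat > h.py <<'E'
import numpy as np,cv2
def cloud(c):
    v,u=np.mgrid[0:480,0:640]; z=c['z_map']
    P=np.stack([(u-c['cx'])/c['fx']*z,(v-c['cy'])/c['fy']*z,z],-1)
    return (P-c['t'])@c['R']
def ray(c,u,v,h):
    d=c['R'].T@np.array([(u-c['cx'])/c['fx'],(v-c['cy'])/c['fy'],1]); o=-c['R'].T@c['t']
    return o+d*(h-o[2])/d[2]
E
python3 - <<'E'
import pickle;from h import *
a=pickle.load(open('a.pkl','rb'))
c=a['top'];W=cloud(c);f=c['frame'].astype(int)
# tester top outline: bright pixels at right
m=((f.min(2)>150)).astype(np.uint8); m[:, :340]=0; m[:150]=0; m[300:]=0; m[:,530:]=0
m&=(abs(W[:,:,2]-.06)<.012).astype(np.uint8)
cs=max(cv2.findContours(m,0,2)[0],key=cv2.contourArea)
r=cv2.minAreaRect(cs);print('top rect',r)
for p in cv2.boxPoints(r):print(p,ray(c,*p,.06))
for n,(u0,v0,R,h,lo) in dict(lever=(488,219,12,.091,.078),button=(390,250,16,.082,.074)).items():
    sub=np.zeros((480,640),bool);sub[v0-R:v0+R,u0-R:u0+R]=1
    k=sub&(W[:,:,2]>lo)&(W[:,:,2]<.11)
    v,u=np.where(k);print(n,len(u),'z',np.median(W[k][:,2]) if len(u) else 0,'3d',W[k].mean(0),'ray',ray(c,u.mean(),v.mean(),h))
    d=sub&(f.max(2)<70);v,u=np.where(d);print(' dark',len(u),u.mean(),v.mean(),ray(c,u.mean(),v.mean(),h))
E
```

```text
top rect ((436.39910888671875, 220.05697631835938), (100.52863311767578, 152.50177001953125), 72.81430053710938)
[348.7011  194.56667] [ 0.62069778 -0.03557282  0.06      ]
[494.39398 149.50703] [ 0.69935331 -0.31103524  0.06      ]
[524.0971  245.54729] [ 0.5157065  -0.35069792  0.06      ]
[378.40424 290.60693] [ 0.44117064 -0.08299523  0.06      ]
lever 133 z 0.08862139949747509 3d [ 0.56132249 -0.28282129  0.08844727] ray [ 0.56078646 -0.28215522  0.091     ]
 dark 135 486.44444444444446 219.86666666666667 [ 0.55891549 -0.2781147   0.091     ]
button 216 z 0.08095393752700819 3d [ 0.51217345 -0.1055394   0.08054407] ray [ 0.51192912 -0.10539923  0.082     ]
 dark 183 389.08743169398906 251.55737704918033 [ 0.50820326 -0.10331304  0.082     ]
```

Request:
step_arm:
  increments:
    - [2.75, 2.8, 0, 0, 0, -0.0184, 0]
    - [2.75, 2.8, 0, 0, 0, -0.0184, 0]
    - [2.75, 2.8, 0, 0, 0, -0.0184, 0]
    - [2.75, 2.8, 0, 0, 0, -0.0184, 0]
    - [2.75, 2.8, 0, 0, 0, -0.0184, 0]
    - [2.75, 2.8, 0, 0, 0, -0.0184, 0]
    - [2.75, 2.8, 0, 0, 0, -0.0184, 0]
    - [2.75, 2.8, 0, 0, 0, -0.0184, 0]
    - [2.75, 2.8, 0, 0, 0, -0.0184, 0]
    - [2.75, 2.8, 0, 0, 0, -0.0184, 0]
    - [0, 0, 0, 0, 0, 0, 0]
    - [0, 0, 0, 0, 0, 0, 0]

```text
time_s: 1.6
tcp_pos: [0.5719, -0.3262, 0.231]
eef_rot: [[0.963, 0.269, -0.001], [0.269, -0.963, 0.0], [-0.001, -0.0, -1.0]]
force: [0.1, 0.2, 0.6]
finger_gap: 0.0
gripper_force: 0.0
```

Run:
```python
from h import *
from cell import state,capture
s=state();c=capture('wrist');T=c['tool_from_camera'];R=np.array(s['eef_rot']);p=np.array(s['tcp_pos'])
print(s['time_s'],p,R.round(3),s['finger_gap'],s['force'])
Rw=R@T[:3,:3];tw=R@T[:3,3]+p
c['R']=Rw.T;c['t']=-Rw.T@tw
import pickle;pickle.dump(c,open('w.pkl','wb'))
W=cloud(c);k=(W[:,:,2]>.084)&(W[:,:,2]<.1)&(np.hypot(W[:,:,0]-.561,W[:,:,1]+.283)<.03)
print(k.sum(),W[k].mean(0) if k.any() else 0)
cv2.imwrite('pics/w1.png',c['frame'][:,:,::-1])
```

```text
1.6 [ 0.57185631 -0.32624339  0.23095503] [[ 0.963  0.269 -0.001]
 [ 0.269 -0.963  0.   ]
 [-0.001 -0.    -1.   ]] 5.132657682584118e-06 [0.10467403 0.21407789 0.59042627]
720 [ 0.56458629 -0.28208706  0.0897454 ]
```

View pics/w1.png

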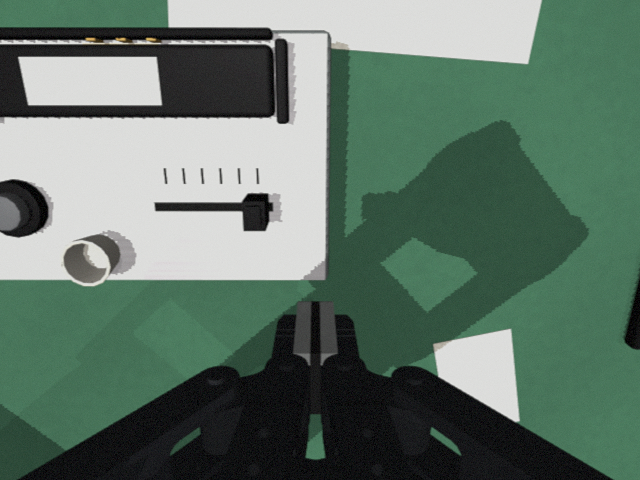

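The wrist view shows the lever at (255,212), the slot running left with six ticks, and the shut fingers well aligned with the tester. I'll descend behind the lever.

Request:
step_arm:
  increments:
    - [0.3, 0.1, -2.5, 0, 0, 0, 0]
    - [0, 0, -3, 0, 0, 0, 0]
    - [0, 0, -3, 0, 0, 0, 0]
    - [0, 0, -3, 0, 0, 0, 0]
    - [0, 0, -2, 0, 0, 0, 0]
    - [0, 0, -1.5, 0, 0, 0, 0]
    - [0, 0, -0.6, 0, 0, 0, 0]
    - [0, 0, 0, 0, 0, 0, 0]
    - [0, 0, 0, 0, 0, 0, 0]

```text
time_s: 2.78
tcp_pos: [0.5755, -0.3253, 0.0763]
eef_rot: [[0.963, 0.269, 0.001], [0.269, -0.963, -0.001], [0.001, 0.001, -1.0]]
force: [0.2, -0.3, -0.3]
finger_gap: 0.0002
gripper_force: 0.0
```

Request:
step_arm:
  increments:
    - [-0.08, 0.29, 0, 0, 0, 0, 0]
    - [-0.08, 0.29, 0, 0, 0, 0, 0]
    - [-0.08, 0.29, 0, 0, 0, 0, 0]
    - [-0.08, 0.29, 0, 0, 0, 0, 0]
    - [0, 0, 0, 0, 0, 0, 0]
    - [0, 0, 0, 0, 0, 0, 0]

```text
time_s: 3.52
tcp_pos: [0.5719, -0.3135, 0.0753]
eef_rot: [[0.963, 0.268, 0.0], [0.268, -0.963, -0.0], [0.0, 0.0, -1.0]]
force: [-0.2, 0.0, 0.3]
finger_gap: 0.0001
gripper_force: 0.0
```

```bash
cat > look.py <<'E'
from h import *
from cell import state,capture
import sys
s=state();c=capture('wrist');T=c['tool_from_camera'];R=np.array(s['eef_rot']);p=np.array(s['tcp_pos'])
print(s['time_s'],p,s['force'])
Rw=R@T[:3,:3];tw=R@T[:3,3]+p
c['R']=Rw.T;c['t']=-Rw.T@tw
cv2.imwrite(f'pics/{sys.argv[1]}.png',c['frame'][:,:,::-1])
W=cloud(c);ey=np.array([-.269,.963]);ex=np.array([.963,.269])
d=W[:,:,:2]-[.5635,-.2825];X=d@ex;Y=d@ey
k=(abs(W[:,:,2]-.091)<.004)&(abs(X)<.016)&(Y>-.03)&(Y<.09)&(c['frame'].max(2)<70)
print(k.sum(),'lever Y range',np.percentile(Y[k],[2,50,98]),'X',np.percentile(X[k],[2,98]),'tcpXY',(p[:2]-[.5635,-.2825])@ex,(p[:2]-[.5635,-.2825])@ey)
E
python3 look.py w2
```

```text
3.525 [ 0.57192288 -0.31352635  0.07530762] [-0.23522203  0.00815388  0.26471551]
2643 lever Y range [-0.02360194 -0.00133346  0.00745203] X [-0.01002912  0.01122254] tcpXY -0.00023485796390488618 -0.03214413183947807
```

View pics/w2.png

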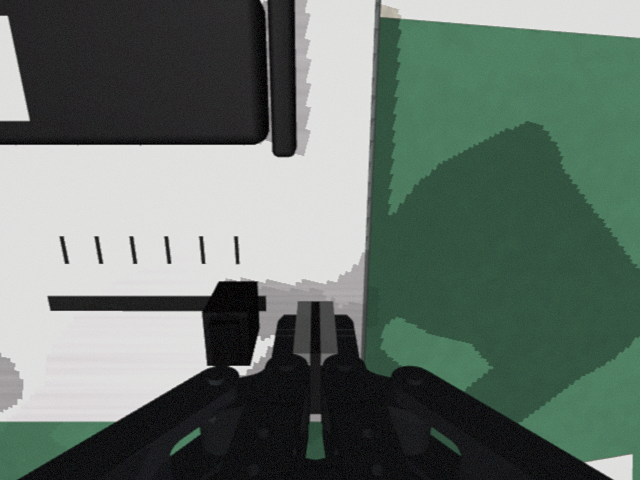

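The view shows the lever block at (232,322) with the fingers a short gap to its right (outer face about column 277). I'll advance in small steps.

Request:
step_arm:
  increments:
    - [-0.07, 0.24, 0, 0, 0, 0, 0]
    - [-0.07, 0.24, 0, 0, 0, 0, 0]
    - [-0.07, 0.24, 0, 0, 0, 0, 0]
    - [-0.07, 0.24, 0, 0, 0, 0, 0]
    - [-0.06, 0.24, 0, 0, 0, 0, 0]
    - [0, 0, 0, 0, 0, 0, 0]

```text
time_s: 4.32
tcp_pos: [0.5685, -0.3016, 0.0753]
eef_rot: [[0.963, 0.269, 0.0], [0.269, -0.963, -0.0], [-0.0, 0.0, -1.0]]
force: [-0.3, -2.6, -0.6]
finger_gap: 0.0002
gripper_force: 1.3
```

```bash
python3 look.py w3
```

```text
4.325 [ 0.56849087 -0.3015528   0.0753339 ] [-0.31468079 -2.59247851 -0.57232521]
2731 lever Y range [-0.02844608  0.00061325  0.00954846] X [-0.00883111  0.0111999 ] tcpXY -0.00031899622294061003 -0.019690385549520108
```

Request:
step_arm:
  increments:
    - [-0.07, 0.24, 0, 0, 0, 0, 0]
    - [-0.07, 0.24, 0, 0, 0, 0, 0]
    - [-0.06, 0.24, 0, 0, 0, 0, 0]
    - [0, 0, 0, 0, 0, 0, 0]

```text
time_s: 4.88
tcp_pos: [0.5665, -0.2939, 0.0753]
eef_rot: [[0.963, 0.269, -0.0], [0.269, -0.963, 0.0], [-0.0, -0.0, -1.0]]
force: [0.4, -1.3, -0.4]
finger_gap: 0.0004
gripper_force: 0.0
```

```bash
python3 look.py w4
```

```text
4.875 [ 0.56646324 -0.29387826  0.07526497] [ 0.41054526 -1.29817569 -0.42130332]
3071 lever Y range [-0.02303147  0.01131729  0.02133045] X [-0.00959083  0.0111865 ] tcpXY -0.0002071506436441001 -0.011754381325366846
```

First click confirmed (the lever's front moved 13.8 mm). Next click.

Request:
step_arm:
  increments:
    - [-0.07, 0.24, 0, 0, 0, 0, 0]
    - [-0.07, 0.24, 0, 0, 0, 0, 0]
    - [-0.07, 0.24, 0, 0, 0, 0, 0]
    - [-0.06, 0.24, 0, 0, 0, 0, 0]
    - [-0.07, 0.24, 0, 0, 0, 0, 0]
    - [-0.03, 0.1, 0, 0, 0, 0, 0]
    - [0, 0, 0, 0, 0, 0, 0]

```text
time_s: 5.8
tcp_pos: [0.5628, -0.2811, 0.0753]
eef_rot: [[0.963, 0.269, -0.0], [0.269, -0.963, 0.0], [-0.0, -0.0, -1.0]]
force: [-0.5, -0.0, 0.0]
finger_gap: -0.0002
gripper_force: 0.0
```

```bash
python3 look.py w5
```

```text
5.8 [ 0.56278483 -0.28108534  0.07533293] [-0.5080027  -0.03409459  0.03200239]
3164 lever Y range [-0.00974853  0.02506228  0.03539404] X [-0.00967375  0.01118556] tcpXY -0.0003081674056077547 0.0015546945477620771
```

Second click (27.9 mm). Same again: 13.5 mm further.

Request:
step_arm:
  increments:
    - [-0.07, 0.24, 0, 0, 0, 0, 0]
    - [-0.07, 0.24, 0, 0, 0, 0, 0]
    - [-0.07, 0.24, 0, 0, 0, 0, 0]
    - [-0.06, 0.24, 0, 0, 0, 0, 0]
    - [-0.07, 0.24, 0, 0, 0, 0, 0]
    - [-0.03, 0.1, 0, 0, 0, 0, 0]
    - [0, 0, 0, 0, 0, 0, 0]

```text
time_s: 6.72
tcp_pos: [0.5591, -0.2681, 0.0753]
eef_rot: [[0.963, 0.269, -0.0], [0.269, -0.963, 0.0], [-0.0, -0.0, -1.0]]
force: [-0.5, 0.3, 0.1]
finger_gap: 0.0
gripper_force: 0.0
```

```bash
python3 look.py w6
```

```text
6.725 [ 0.55909186 -0.26807556  0.07532819] [-0.51711575  0.34522009  0.12304223]
3266 lever Y range [0.0040471  0.03872246 0.04934049] X [-0.00998389  0.0111837 ] tcpXY -0.00036486719138537126 0.015076528028965195
```

Third click confirmed (41.9 mm). Back off, rise, go over the button, and look.

Request:
step_arm:
  increments:
    - [0.13, -0.48, 0, 0, 0, 0, 0]
    - [0.14, -0.48, 0, 0, 0, 0, 0]
    - [0, 0, 2, 0, 0, 0, 0]
    - [0, 0, 3, 0, 0, 0, 0]
    - [0, 0, 3, 0, 0, 0, 0]
    - [-1, 3.4, 0.5, 0, 0, 0, 0]
    - [-1, 3.5, 0, 0, 0, 0, 0]
    - [-1, 3.5, 0, 0, 0, 0, 0]
    - [-0.95, 3.5, 0, 0, 0, 0, 0]
    - [-0.93, 3.33, 0, 0, 0, 0, 0]
    - [0, 0, 0, 0, 0, 0, 0]
    - [0, 0, 0, 0, 0, 0, 0]

```text
time_s: 8.28
tcp_pos: [0.5133, -0.1059, 0.1614]
eef_rot: [[0.963, 0.269, 0.001], [0.269, -0.963, -0.0], [0.001, 0.001, -1.0]]
force: [-0.0, 0.6, 1.0]
finger_gap: -0.0002
gripper_force: 0.0
```

```bash
cat >> look.py <<'E'
k=(abs(W[:,:,2]-.082)<.004)&(np.hypot(X,Y-.185)<.03)
if k.any():
    print('button',k.sum(),W[k].mean(0),(W[k][:,:2].max(0)+W[k][:,:2].min(0))/2,np.ptp(W[k],0))
E
python3 look.py w7
```

```text
8.275 [ 0.51332011 -0.10590695  0.16138628] [-0.04244336  0.63333017  0.95768495]
1127 lever Y range [0.03478432 0.04440765 0.05080699] X [-0.01014266  0.01095381] tcpXY -0.000819701435212027 0.18355749232334997
button 1708 [ 0.51501086 -0.10348731  0.08173421] [ 0.51414392 -0.10383065] [0.02738063 0.02756312 0.00610974]
```

View pics/w7.png

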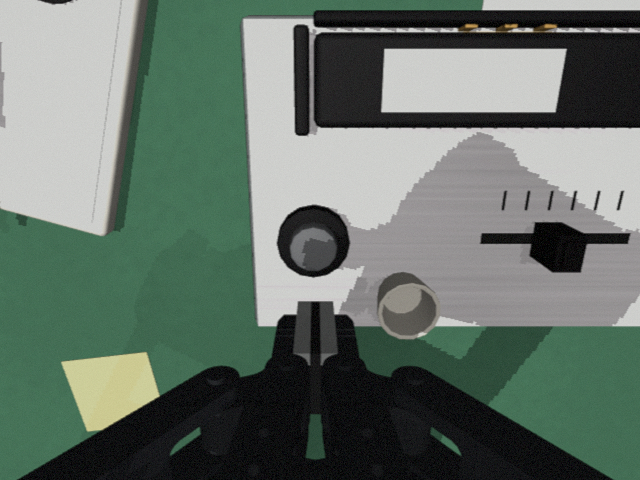

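The button cap at (313,248) lies just in front of the fingertips, and the lever stands at the fourth tick from the off end, which is the third click. The pot at (407,305) is clear.

Request:
step_arm:
  increments:
    - [0.1, 0.2, -2.5, 0, 0, 0, 0]
    - [0, 0, -2.5, 0, 0, 0, 0]
    - [0, 0, -1.5, 0, 0, 0, 0]
    - [0, 0, -0.9, 0, 0, 0, 0]
    - [0, 0, -0.3, 0, 0, 0, 0]
    - [0, 0, -0.3, 0, 0, 0, 0]
    - [0, 0, 0, 0, 0, 0, 0]
    - [0, 0, 0, 0, 0, 0, 0]

```text
time_s: 9.32
tcp_pos: [0.5143, -0.1037, 0.0809]
eef_rot: [[0.963, 0.268, 0.001], [0.268, -0.963, -0.0], [0.001, 0.001, -1.0]]
force: [-0.2, -1.5, 1.8]
finger_gap: -0.0002
gripper_force: 1.0
```

Request:
step_arm:
  increments:
    - [0, 0, -0.2, 0, 0, 0, 0]
    - [0, 0, -0.2, 0, 0, 0, 0]
    - [0, 0, -0.15, 0, 0, 0, 0]
    - [0, 0, 0, 0, 0, 0, 0]
    - [0, 0, 0, 0, 0, 0, 0]

```text
time_s: 9.95
tcp_pos: [0.5144, -0.1037, 0.0759]
eef_rot: [[0.963, 0.269, 0.001], [0.269, -0.963, -0.0], [0.001, 0.001, -1.0]]
force: [-3.7, -0.9, 14.1]
finger_gap: 0.0003
gripper_force: 7.1
```

14 N is well over the 5 N needed, so the button is fully down. Releasing.

Request:
step_arm:
  increments:
    - [0, 0, 0.5, 0, 0, 0, 0]
    - [0, 0, 1, 0, 0, 0, 0]
    - [0, 0, 3, 0, 0, 0, 0]
    - [0, 0, 4, 0, 0, 0, 0]
    - [0, 0, 0, 0, 0, 0, 0]
    - [0, 0, 0, 0, 0, 0, 0]
    - [0, 0, 0, 0, 0, 0, 0]

```text
time_s: 10.82
tcp_pos: [0.5135, -0.1034, 0.1586]
eef_rot: [[0.963, 0.269, -0.002], [0.269, -0.963, 0.0], [-0.002, -0.001, -1.0]]
force: [0.3, 0.2, -0.3]
finger_gap: 0.0003
gripper_force: 0.0
```

```bash
python3 look.py w8; python3 -c "
from cell import job_done;print(job_done())"
```

```text
10.825 [ 0.51351869 -0.10344174  0.15857852] [ 0.28592767  0.18067608 -0.25786559]
1179 lever Y range [0.0347205  0.04430804 0.05077005] X [-0.01065631  0.01099431] tcpXY 3.466511858661278e-05 0.18587807598436548
button 1740 [ 0.51499579 -0.10347818  0.08175896] [ 0.51413884 -0.10377099] [0.02728801 0.02738967 0.00653722]
the job is handed in; nothing more can be done
None
```

The lever rests at the third click (measured about 42 mm), the start button was pressed fully down (14 N) and is back up, and the job is handed in at about 11 s; no verdict was returned.

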